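# Click the label dispenser's wheel on to the yellow dot

## Task

On the cream label dispenser, use a fingertip to push the dark click wheel round by its finger lobes, in the direction of its arrow (clockwise seen from above): stop and let it rest one click short of the yellow dot, then push it one last click so that the yellow dot stops at the red pointer, and never past it. Do it gently, without lifting or shifting the dispenser or the things standing round it, and leave the fingers clear.

Things in the scene. Friction and masses are not known exactly. Their poses are not given: they have to be found in the camera images.
- dispenser: cream label dispenser, loose, about 0.92 kg on rubber feet (slides from about 4 N). Origin on the wheel's vertical axis at bench level; own +x points from the wheel to the label housing at the back, z up. Foot plate: own x -86 to +112, y -65 to +65 mm, top 24 mm above the bench; housing on it from x = +72 mm, 78 mm high, paper roll on it up to 90 mm high.
- wheel (a joint): angle (rad) of the dark brown click wheel; grows clockwise seen from above (the arrow's way). 0 = yellow dot at the pointer. It starts 2, 3 or 4 clicks below 0 (-1.571, -2.356 or -3.142). One click = 0.785; a spring holds it at each multiple. It turns both ways. Pushing a lobe past half a click takes 1 to 3 N at its tip, then it snaps into the next notch and stays.
- wheel_axis (a point): centre of the wheel's top, 56 mm above the bench. Hub radius 32 mm; 8 radial finger lobes 45 degrees apart, each 10 mm wide, to 62 mm from the axis, at heights 36 to 56 mm. Gaps between lobes are 32 mm wide at 55 mm radius, 25 at 46, free down to the foot plate. One lobe is the yellow dot's; it stands at -joint (rad, counter-clockwise from above from the dispenser's +x).
- yellow_dot (a point): centre of the 8 mm yellow dot on top of its lobe, 55 mm from the wheel's axis, 56 mm above the bench; the other seven lobes have white dots
- pointer (a point): tip of the fixed red pointer on the front of the housing, on the dispenser's own +x axis, 66 mm from the wheel's axis, 56 mm above the bench
- maroon_box: small closed card box of truffles, maroon, 67x93x46 mm, loose, only stands by; origin at the centre of its underside
- tin: round pastille tin with a gold lid, diameter 70, 36 mm high, loose, only stands by; origin at the centre of its underside
- wood_stamp: wooden hand stamp, 25x34x59 mm, loose, only stands by; origin at the centre of its underside
- ribbon: roll of pink satin ribbon lying flat, 92x116x25 mm, loose, only stands by; origin at the centre of its underside
- jar: jar of marshmallows with a white lid, diameter 69, 107 mm high, loose, only stands by; origin at the centre of its underside
- brown_box: small closed dark brown card box, 71x113x51 mm, loose, only stands by; origin at the centre of its underside
Things that resemble listed ones, but are neither listed nor needed, are in the scene too. Of the things that look like the dispenser, the larger one is meant.

How it is judged:
On the way:
1. the wheel rests in the last notch before the yellow dot (one click short, +-0.2 rad) for 0.3 s (value of joint wheel between -0.9854 and -0.5854 rad and velocity of joint wheel between -0.15 and 0.15 rad/s), for 0.3 s.
At the end, for the whole second after the job is handed in: The wheel rests with the yellow dot at the red pointer (joint within 0.15 rad of 0, reached clockwise), and the dispenser stands upright within 20 mm of where it stood (value of joint wheel between -0.15 and 0.15 rad and velocity of joint wheel between -0.15 and 0.15 rad/s and distance of dispenser from where it was at the start of the episode below 0.02 m and angle between dispenser's own z axis and vertical below 0.05 rad and linear speed of dispenser below 0.02 m/s); the robot touches nothing.
It fails at once if the wheel is turned more than 0.5 rad past the yellow dot (value of joint wheel above 0.5 rad).
It fails at once if the wheel is turned backwards, more than 0.5 rad below its lowest start (value of joint wheel below -3.6416 rad).
It fails at once if the dispenser is shifted by more than 20 mm (its pointer by 30 mm) or lifted by more than 5 mm (distance of dispenser from where it was at the start of the episode above 0.02 m or height (world z) of dispenser above 0.005 m or distance of pointer from where it was at the start of the episode above 0.03 m).
It fails at once if the robot presses on the dispenser or its wheel with more than 25 N (contact force between any of the arm, the fingers and dispenser above 25 N).
It fails at once if a bystander is moved by more than 25 mm (distance of any of maroon_box, tin, wood_stamp, ribbon, jar, brown_box from where it was at the start of the episode above 0.025 m).
It also fails if it takes over 69 s, if anything falls off the work surface, if the arm or the gripper's body presses on something with over 40 N, if the wrist force passes 120 N, or if a joint passes its speed limit or range.

## Robot

A 6-joint arm with a two-finger parallel gripper is mounted at the origin on a cart in front of the work surface, level with it; the furniture and walls round the work are solid. World frame = base frame: x ahead of the robot, y to its left, z up, the work surface at z = 0. Lengths are in m, angles in rad, forces in N, time in s.
With the tool pointing down it reaches from about 0.275 to 0.75 m from the base axis. Payload 10.2 kg.
Tool frame: the origin (TCP) lies at the very end of the fingers, on their centre line; the grasp point (between the pads) lies 19 mm behind it; z points along the fingers, y is the direction in which the jaws open and shut (so a half turn about z gives the same grasp; the last joint's range is limited). The gripper opens to 88 mm and grips with 3 to 60 N. Pads are 18 mm wide; open, the fingers measure 123 mm over their backs; the gripper's body (75 mm by 187 mm) begins 45 mm behind the grasp point.
Start: joints at [1.027, 0.313, 1.498, -0, 1.331, -0.223], TCP at [0.166, 0.498, 0.239] pointing down, gripper open.
Joint ranges: [-2.94, 2.94], [-0.97, 2.17], [0.19, 2.56], [-1.23, 4.37], [0.02, 3.11], [-2.88, 2.88]. Speed limits (rad/s): [2.39, 2.39, 3.01, 3.14, 3.14, 3.14].

## Interface

Orientations are given as a unit quaternion [w, x, y, z].
In Python, from workcell import ctrl gives the robot as it stands.
- The arm moves only by the tool apply_moves, never from a script. Its argument "deltas" is a list of rows, each an object with "travel": the shift along the tool's x, y, z in mm, a list of three; "twist": the turn about the tool's z in rad; "claw": the opening in per cent of the stroke, from 0 (shut) to 100 (fully open). A call has 1 to 20 rows; each row shifts and turns the commanded pose from where the row before left it, along the tool's axes as they then stand; what a row does not reach is not made up. A row lasts 1/12 s, in which the tool goes at most 41.7 mm and 7.16 degrees, less where a joint would pass 70% of its speed; a pose out of reach is approached as far as the arm can. A call is refused whole if a number of a shift passes 41.7 or a number of a turn 0.125, either way. A call with a gripper value outside its range is refused whole. The fingers move at their own pace and stop on an object; the grip force is fixed at half the most. Time passes only in rows, so rows that do not move let the fingers close. It gives the time, the measured TCP pose, the force and the opening at its end, in the units of the state.
- ctrl.sense(): the state, without advancing time (a new reading comes with each control period).
- ctrl.grab_frame(name): name is "scene" or "top" or "wrist"; returns a dict with "frame" (400x640x3 uint8, blue, green, red), "range_z" (400x640 float32, m along the optical axis (not along the pixel's ray), 0 where there is no reading), "mtx" (3x3 intrinsics, pixels), "R" (3x3) and "t" (3): a world point X has camera coordinates R X + t. Camera axes: x right, y down, z forward; pixel columns grow to the right and rows downward; lengths in m; the calibration is good to about 2 mm. A picture is of the moment at which its call begins.
- ctrl.sign_off(): hands the job in, once; it reports no verdict.
Trained networks look in the newest picture that a camera, given by its name, has taken for a name from the list of things; names that differ only in an ending like _2 or _b are one class to them, and where a whole thing is asked for, a point or a joint stands for the part that bears it (a point fixed in the world has none). Each returns a list of dicts, best first, with "p" (0 to 1); they miss things now and then, are a little off and sometimes report something else, mostly with a low value. They report only what shows in the picture. A call takes as long as a camera call. They do not tell look-alikes from the thing itself.
- ctrl.outline_of(camera, query): "region" (400x640 bool, what is visible of it) and "box" ([left, top, right, bottom] in pixels, round what is visible of it).
The state is a dict: "t": time; "q": joint angles; "dq": joint speeds; "tau": joint torques, N m; "tcp_pos": TCP position; "tcp_rot": TCP orientation; "wrist_force": force on the tool from outside, world axes, zero at the start; "ft_torque": the same for the moment, N m; "finger_gap": finger opening in m.
Only numpy, scipy, OpenCV 4.12 (cv2) and the standard library are available. Lean on these libraries where they do the work, as an engineer would, in place of code of your own. Each camera call takes 0.05 s, during which the arm holds its last target.

## Working session

There is one attempt and no reset: what is moved stays moved. The work goes in short steps, Python scripts to look and compute and a tool call to move; the robot and the scene stay as the last step left them, time stands still between calls to the robot, and variables do not carry over. Pictures are saved under pics/ and viewed, and the job is handed in when it is done.

Besides the shell and the picture viewer there is one more tool, called as a command line: name --argument value ..., lists and objects as JSON in quotes. apply_moves: Moves the arm, as the interface text tells. Its arguments: {"type":"object","properties":{"deltas":{"type":"array","items":{"type":"object","properties":{"travel":{"type":"array","items":{"type":"number"}},"twist":{"type":"number"},"claw":{"type":"number"}}}}},"required":["deltas"]}

```bash
mkdir -p pics; cat > h.py <<'E'
from workcell import ctrl
import numpy as np, cv2
def grab(n,f):
    d=ctrl.grab_frame(n); cv2.imwrite('pics/'+f,d['frame']); np.savez('pics/'+f+'.npz',**d); return d
def pix2w(d,u,v,z=None):
    K,R,t=d['mtx'],d['R'],d['t']
    r=np.linalg.inv(K)@np.array([u,v,1.]); c=-R.T@t; w=R.T@r
    if z is None: return c+w*d['range_z'][int(v),int(u)]
    return c+w*(z-c[2])/w[2]
def w2pix(d,X):
    p=d['mtx']@(d['R']@np.array(X)+d['t']); return p[:2]/p[2]
E
python3 - <<'E'
from h import *
d=grab('top','top0.png'); e=grab('scene','scene0.png')
print(ctrl.sense())
for q in ['dispenser','wheel','yellow_dot','pointer']:
    for r in ctrl.outline_of('top',q): print(q,r['p'],r['box'])
E
```

```text
{'t': 0.1, 'q': array([ 1.02663439e+00,  3.13380526e-01,  1.49833158e+00,  1.00487067e-05,
        1.33097132e+00, -2.23426725e-01]), 'dq': array([-1.01970857e-04,  1.18944236e-05, -2.57038584e-03,  8.12329679e-04,
        1.02399614e-03, -1.27605245e-03]), 'tau': array([ 5.03215895e-03, -4.02806890e+01, -2.52646422e+01,  6.97159348e-02,
        3.42034036e-02, -4.91065305e-05]), 'tcp_pos': array([0.16542827, 0.49804104, 0.23823633]), 'tcp_rot': array([-2.08740734e-04,  1.59682261e-01,  9.87168313e-01, -5.03884013e-04]), 'wrist_force': array([-0.73642594, -0.49733551, -0.4716237 ]), 'ft_torque': array([-0.0143128 ,  0.02290725, -0.02048294]), 'finger_gap': 0.08843430541710323}
dispenser 0.97 [225.3, 203.7, 263.4, 251.6]
dispenser 0.68 [434.8, 153.6, 466.9, 179.9]
dispenser 0.64 [319.7, 174.9, 363.5, 241.2]
wheel 0.68 [320.4, 192.1, 359.5, 230.1]
wheel 0.5 [233.3, 214.0, 254.4, 236.5]
yellow_dot 0.64 [233.2, 208.4, 260.3, 235.2]
pointer 0.9 [315.7, 173.7, 361.9, 239.7]
pointer 0.59 [234.6, 202.4, 259.1, 246.3]
```

View pics/top0.png

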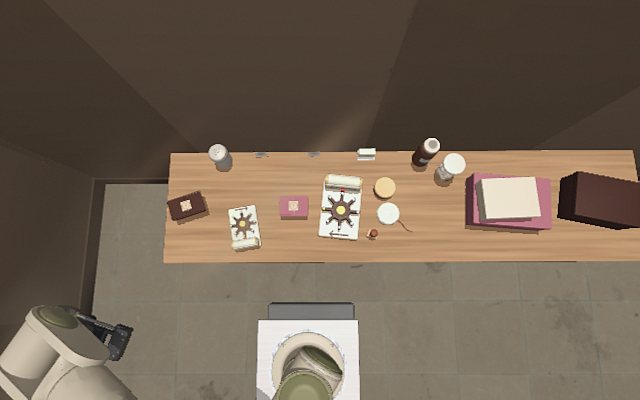

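View pics/scene0.png

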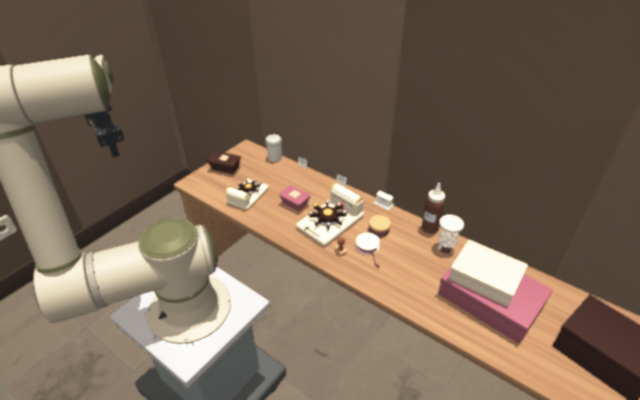

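```bash
python3 - <<'E'
from h import *
d=cv2.imread('pics/top0.png')
c=d[165:255,215:375]; cv2.imwrite('pics/c0.png',cv2.resize(c,None,fx=5,fy=5,interpolation=cv2.INTER_CUBIC))
E
```

```text
(no output)
```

View pics/c0.png

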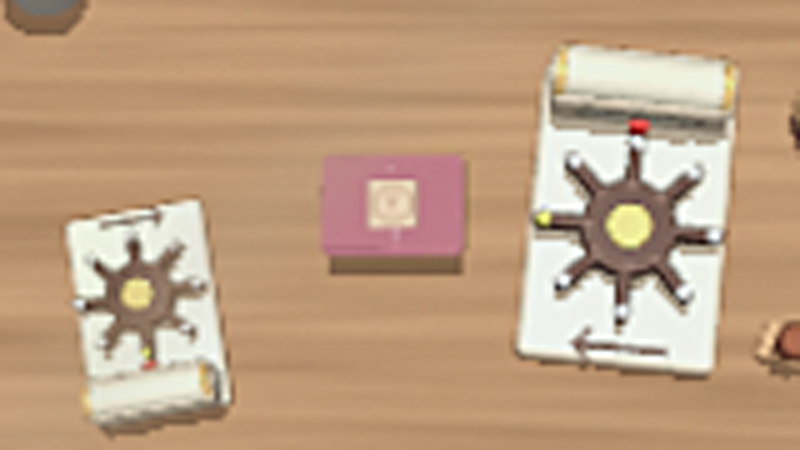

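The top view shows the larger dispenser at about (341,210), with its pointer at (343,190) on the far side and the yellow dot at (324,208), on the left. That puts the joint at about -1.571, so two clicks to go. Next I measure its pose.

```bash
python3 - <<'E'
from h import *
d=dict(np.load('pics/top0.png.npz')); f=d['frame']
hsv=cv2.cvtColor(f,cv2.COLOR_BGR2HSV)
def comps(m,lab):
    n,l,s,c=cv2.connectedComponentsWithStats(m.astype(np.uint8))
    for i in range(1,n):
        if s[i,4]>=2:
            w=pix2w(d,c[i][0],c[i][1],.056); print(lab,s[i,4],c[i].round(1),w.round(4))
roi=np.zeros(f.shape[:2],bool); roi[172:245,315:367]=1
comps(roi&(hsv[...,0]>20)&(hsv[...,0]<35)&(hsv[...,1]>110),'yel')
comps(roi&((hsv[...,0]<6)|(hsv[...,0]>174))&(hsv[...,1]>170)&(hsv[...,2]>120),'red')
print('cam',(-d['R'].T@d['t']).round(3), d['R'].round(3), d['mtx'])
# depth-based: wheel top height points
Z=d['range_z']
P=[]
for v in range(170,245):
    for u in range(315,370):
        P.append(np.r_[u,v,pix2w(d,u,v)])
P=np.array(P)
w=P[(P[:,4]>.048)&(P[:,4]<.064)]
print(len(w),w[:,2:].mean(0),w[:,2:].min(0),w[:,2:].max(0))
E
```

```text
yel 2 [360.  182.5] [ 0.5837 -0.1721  0.056 ]
yel 8 [323.1 208.9] [ 0.4974 -0.0515  0.056 ]
yel 2 [343.5 212.5] [ 0.4852 -0.1167  0.056 ]
red 3 [342. 190.] [ 0.5591 -0.1132  0.056 ]
cam [ 0.304 -0.04   1.217] [[-0.004 -1.    -0.01 ]
 [-0.982  0.006 -0.189]
 [ 0.189  0.009 -0.982]] [[366.03049431   0.         316.14006841]
 [  0.         366.03049431 199.72760973]
 [  0.           0.           1.        ]]
590 [ 0.50010223 -0.1082096   0.05617063] [ 0.43523994 -0.17416308  0.04826762] [ 0.5768163  -0.04790717  0.06387651]
```

Two clicks are needed. I'll fly over with the fingers shut and look with the wrist camera.

apply_moves --deltas '[{"travel": [-12,-14,-3],"twist": 0,"claw": 0},{"travel": [-24,-27,-3],"twist": 0,"claw": 0},{"travel": [-24,-27,-3],"twist": 0,"claw": 0},{"travel": [-24,-27,-3],"twist": 0,"claw": 0},{"travel": [-24,-27,-3],"twist": 0,"claw": 0},{"travel": [-24,-27,-3],"twist": 0,"claw": 0},{"travel": [-24,-27,-3],"twist": 0,"claw": 0},{"travel": [-24,-27,-3],"twist": 0,"claw": 0},{"travel": [-24,-27,-3],"twist": 0,"claw": 0},{"travel": [-24,-27,-3],"twist": 0,"claw": 0},{"travel": [-24,-27,-3],"twist": 0,"claw": 0},{"travel": [-24,-27,-3],"twist": 0,"claw": 0},{"travel": [-24,-27,-3],"twist": 0,"claw": 0},{"travel": [-24,-27,-3],"twist": 0,"claw": 0},{"travel": [-24,-27,-3],"twist": 0,"claw": 0},{"travel": [-24,-27,-3],"twist": 0,"claw": 0},{"travel": [-24,-27,-3],"twist": 0,"claw": 0},{"travel": [-24,-27,-3],"twist": 0,"claw": 0},{"travel": [-22,-24,0],"twist": 0,"claw": 0},{"travel": [0,0,0],"twist": 0,"claw": 0}]'

```text
t: 1.97
tcp_pos: [0.4295, -0.117, 0.2921]
tcp_rot: [-0.0, 0.162, 0.987, -0.0]
wrist_force: [0.6, 0.0, 0.4]
finger_gap: 0.0002
```

apply_moves --deltas '[{"travel": [0,0,0],"twist": 0.1,"claw": 0},{"travel": [0,0,0],"twist": 0.1,"claw": 0},{"travel": [0,0,0],"twist": 0.1,"claw": 0},{"travel": [0,0,0],"twist": 0.1,"claw": 0},{"travel": [0,0,0],"twist": 0.1,"claw": 0},{"travel": [0,0,0],"twist": 0.1,"claw": 0},{"travel": [0,0,0],"twist": 0.1,"claw": 0},{"travel": [0,0,0],"twist": 0.1,"claw": 0},{"travel": [0,0,0],"twist": 0,"claw": 0},{"travel": [0,0,0],"twist": 0,"claw": 0}]'

```text
t: 2.8
tcp_pos: [0.4282, -0.1125, 0.2927]
tcp_rot: [-0.0, 0.53, 0.848, 0.0]
wrist_force: [0.1, 0.5, 1.0]
finger_gap: 0.0005
```

```bash
python3 - <<'E'
from h import *
d=grab('wrist','w1.png'); d=grab('top','top1.png'); s=ctrl.sense(); print(s['t'],s['tcp_pos'],s['tcp_rot'],s['q'],s['finger_gap'],s['wrist_force'])
E
```

```text
2.9 [ 0.4282217  -0.11261832  0.29272633] [-4.05576689e-05  5.30317336e-01  8.47799222e-01  1.65935850e-06] [-5.22945735e-01  9.12625692e-02  1.62904166e+00  6.30874419e-06
  1.42136937e+00 -9.75793346e-01] 0.00033738450651271803 [1.01673632 0.78216859 0.59616436]
```

View pics/w1.png

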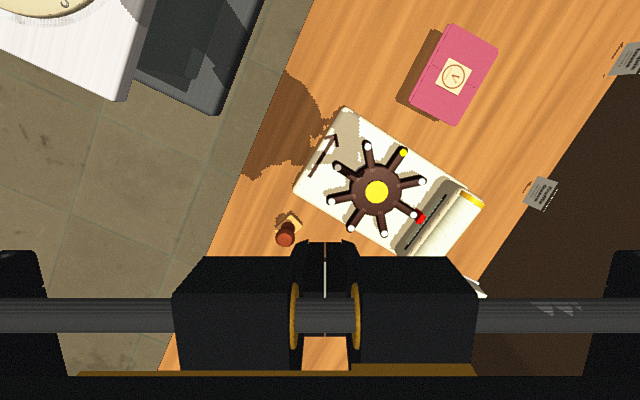

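The wrist view shows the wheel whole: hub at (376,192), yellow dot at (404,153), pointer tip at (420,217). There is one lobe between the dot and the lobe at the pointer, so it is two clicks. I'll fit the pose from this view.

```bash
python3 - <<'E'
from h import *
d=dict(np.load('pics/w1.png.npz')); f=d['frame']
hsv=cv2.cvtColor(f,cv2.COLOR_BGR2HSV)
roi=np.zeros(f.shape[:2],bool); roi[130:245,318:440]=1
out={}
def comps(m,lab,mn):
    n,l,s,c=cv2.connectedComponentsWithStats((m&roi).astype(np.uint8))
    for i in range(1,n):
        if s[i,4]>=mn:
            print(lab,s[i,4],c[i].round(1),pix2w(d,*c[i],.056).round(4))
comps((hsv[...,0]>20)&(hsv[...,0]<35)&(hsv[...,1]>140)&(hsv[...,2]>120),'yel',8)
comps(((hsv[...,0]<6)|(hsv[...,0]>174))&(hsv[...,1]>170)&(hsv[...,2]>120),'red',5)
comps((hsv[...,1]<40)&(hsv[...,2]>190),'wht',8)
print((-d['R'].T@d['t']).round(3))
# white dots by hand init
ini=[(368,146),(422,181),(414,215),(384,234),(351,228),(331,201),(337,167)]
pts=[]
g=f.min(2).astype(float)
for u,v in ini:
    p=g[v-5:v+6,u-5:u+6]; m=np.clip(p-120,0,None)
    yy,xx=np.mgrid[v-5:v+6,u-5:u+6]; c=((xx*m).sum()/m.sum(),(yy*m).sum()/m.sum())
    w=pix2w(d,*c,.056); pts.append(w[:2]); print(np.round(c,1),w.round(4))
pts=np.array(pts)
A=np.c_[2*pts,np.ones(len(pts))]; b=(pts**2).sum(1); s=np.linalg.lstsq(A,b,rcond=None)[0]
print('centre',s[:2],'r',np.sqrt(s[2]+s[:2]@s[:2])); a=np.degrees(np.arctan2(*(pts-s[:2]).T[::-1])); print(a, (a+22.5)%45-22.5)
f2=cv2.resize(f[110:270,270:470],None,fx=4,fy=4,interpolation=cv2.INTER_CUBIC)
cv2.imwrite('pics/c1.png',f2[:600])
E
```

```text
yel 46 [402.8 152.2] [ 0.5003 -0.0529  0.056 ]
yel 410 [376.2 191.4] [ 0.4949 -0.1075  0.056 ]
red 57 [420.6 218.9] [ 0.5605 -0.1142  0.056 ]
wht 16 [331.1 132.2] [ 0.4155 -0.069   0.056 ]
wht 601 [376.7 142. ] [ 0.4676 -0.0558  0.056 ]
wht 53 [323.9 144.7] [ 0.4143 -0.0853  0.056 ]
wht 41 [330.6 149.2] [ 0.4236 -0.0865  0.056 ]
wht 1101 [417.1 177.1] [ 0.53   -0.0709  0.056 ]
wht 17 [358.9 156.9] [ 0.4572 -0.08    0.056 ]
wht 973 [330.4 190.1] [ 0.4449 -0.1301  0.056 ]
wht 862 [382.5 226.3] [ 0.5231 -0.1431  0.056 ]
wht 36 [413.1 214.6] [ 0.5494 -0.1134  0.056 ]
wht 33 [350.9 227.9] [ 0.489  -0.1621  0.056 ]
wht 72 [436.2 239.5] [ 0.5918 -0.129   0.056 ]
[ 0.398 -0.051  0.438]
[369.3 145.6] [ 0.4618 -0.0633  0.056 ]
[423.  181.9] [ 0.5393 -0.0729  0.056 ]
[413.1 214.8] [ 0.5494 -0.1136  0.056 ]
[384.6 234.8] [ 0.5309 -0.1518  0.056 ]
[351.4 228. ] [ 0.4896 -0.1619  0.056 ]
[331.2 202.9] [ 0.4528 -0.144   0.056 ]
[335.3 169.3] [ 0.4389 -0.1051  0.056 ]
centre [ 0.49505446 -0.10748133] r 0.0557201471474477
[ 126.95621527   38.02790222   -6.37266409  -51.04909679  -95.72924104
 -139.1622641   177.55440064] [-8.04378473 -6.97209778 -6.37266409 -6.04909679 -5.72924104 -4.1622641
 -2.44559936]
```

View pics/c1.png

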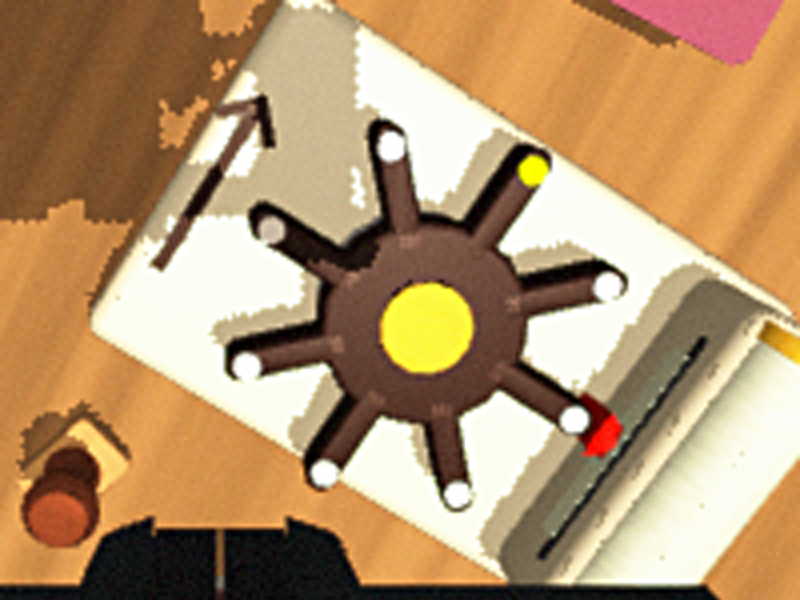

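Fit: axis at (0.495, -0.1075), yaw about -6°, joint at -1.571. I'll go down into the gap at own angle 202.5° with the finger centre at 65 mm radius and the jaw axis radial. I'll stop above the wheel first to look.

apply_moves --deltas '[{"travel": [0,0,0],"twist": 0.055,"claw": 0},{"travel": [0,0,0],"twist": 0.055,"claw": 0},{"travel": [0,0,0],"twist": 0.055,"claw": 0},{"travel": [-7,0,20],"twist": 0,"claw": 0},{"travel": [-7,0.5,30],"twist": 0,"claw": 0},{"travel": [0,0,35],"twist": 0,"claw": 0},{"travel": [0,0,35],"twist": 0,"claw": 0},{"travel": [0,0,30],"twist": 0,"claw": 0},{"travel": [0,0,20],"twist": 0,"claw": 0},{"travel": [0,0,10],"twist": 0,"claw": 0},{"travel": [0,0,0],"twist": 0,"claw": 0},{"travel": [0,0,0],"twist": 0,"claw": 0}]'

```text
t: 3.9
tcp_pos: [0.4328, -0.1261, 0.1129]
tcp_rot: [-0.0, 0.599, 0.801, -0.0]
wrist_force: [-0.2, 0.3, 0.2]
finger_gap: 0.0002
```

```bash
cat > st.py <<'E'
from h import *
def rel():
    s=ctrl.sense(); p=s['tcp_pos']; q=s['tcp_rot']; a,b=q[1],q[2]
    C=np.array([.495,-.1075]); v=p[:2]-C
    ya=np.degrees(np.arctan2(2*b*b-1,2*a*b))
    print('t',round(s['t'],2),'tcp',p.round(4),'r',round(np.hypot(*v)*1e3,1),'own ang',round((np.degrees(np.arctan2(v[1],v[0]))+6)%360,1),'yang+180 own',round((ya+186)%360,1),'F',s['wrist_force'].round(1))
    return s
E
python3 - <<'E'
from st import *
rel(); d=grab('wrist','w2.png'); e=grab('scene','s2.png')
u=w2pix(e,[.495,-.1075,.05]).astype(int);print(u)
f=e['frame'][u[1]-70:u[1]+50,u[0]-80:u[0]+80]; cv2.imwrite('pics/c2.png',cv2.resize(f,None,fx=5,fy=5,interpolation=cv2.INTER_CUBIC))
E
```

```text
t 3.9 tcp [ 0.4328 -0.1261  0.1129] r 65.0 own ang 202.6 yang+180 own 202.4 F [-0.2  0.3  0.2]
[327 213]
```

View pics/w2.png

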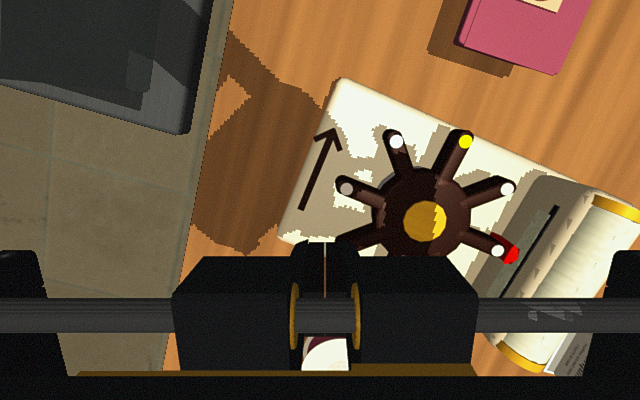

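View pics/c2.png

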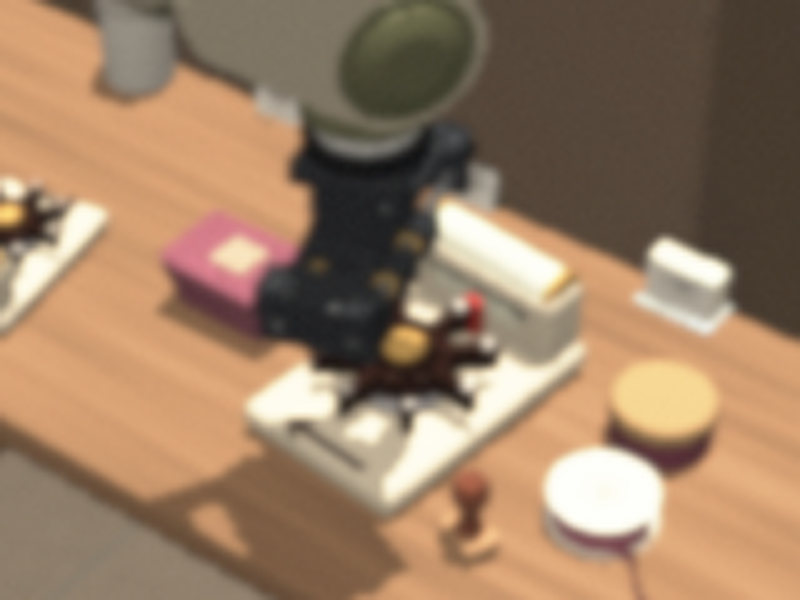

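Clear: the fingers hang over the gap and nothing is near them. Going down to 40 mm height.

apply_moves --deltas '[{"travel": [0,0,15],"twist": 0,"claw": 0},{"travel": [0,0,15],"twist": 0,"claw": 0},{"travel": [0,0,15],"twist": 0,"claw": 0},{"travel": [0,0,10],"twist": 0,"claw": 0},{"travel": [0,0,10],"twist": 0,"claw": 0},{"travel": [0,0,8],"twist": 0,"claw": 0},{"travel": [0,0,0],"twist": 0,"claw": 0},{"travel": [0,0,0],"twist": 0,"claw": 0}]'

```text
t: 4.67
tcp_pos: [0.433, -0.1262, 0.0402]
tcp_rot: [0.0, 0.599, 0.8, 0.0]
wrist_force: [-0.2, -0.2, -0.4]
finger_gap: 0.0003
```

```bash
python3 - <<'E'
from st import *
rel()
E
```

```text
t 4.67 tcp [ 0.433  -0.1262  0.0402] r 64.8 own ang 202.8 yang+180 own 202.3 F [-0.2 -0.2 -0.4]
```

apply_moves --deltas '[{"travel": [1.7,0.02,0],"twist": 0.026,"claw": 0},{"travel": [1.7,0.02,0],"twist": 0.026,"claw": 0},{"travel": [1.7,0.02,0],"twist": 0.026,"claw": 0},{"travel": [1.7,0.02,0],"twist": 0.026,"claw": 0},{"travel": [1.7,0.02,0],"twist": 0.026,"claw": 0},{"travel": [1.7,0.02,0],"twist": 0.026,"claw": 0},{"travel": [1.7,0.02,0],"twist": 0.026,"claw": 0},{"travel": [1.7,0.02,0],"twist": 0.026,"claw": 0},{"travel": [1.7,0.02,0],"twist": 0.026,"claw": 0},{"travel": [1.7,0.02,0],"twist": 0.026,"claw": 0}]'

```text
t: 5.5
tcp_pos: [0.4305, -0.1097, 0.0407]
tcp_rot: [0.001, 0.699, 0.716, 0.0]
wrist_force: [-1.3, -1.6, -0.8]
finger_gap: 0.0006
```

```bash
python3 - <<'E'
from st import *
rel(); d=grab('wrist','w3.png')
E
```

```text
t 5.5 tcp [ 0.4305 -0.1097  0.0407] r 64.5 own ang 187.9 yang+180 own 187.4 F [-1.3 -1.6 -0.8]
```

View pics/w3.png

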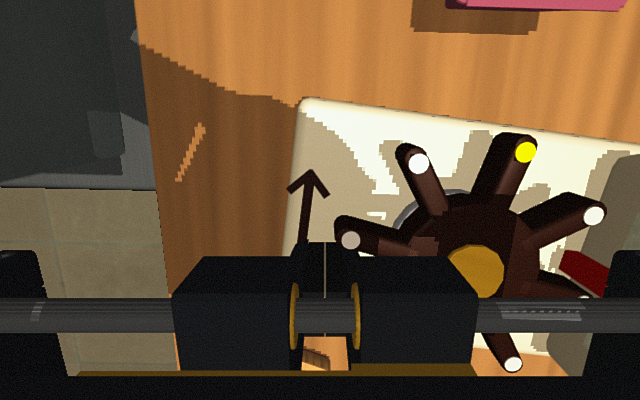

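The finger now bears on the lobe with about 2 N, and the wheel has turned a few degrees clockwise (dot at (525,152)). Continuing round the arc.

apply_moves --deltas '[{"travel": [1.7,0.02,0],"twist": 0.026,"claw": 0},{"travel": [1.7,0.02,0],"twist": 0.026,"claw": 0},{"travel": [1.7,0.02,0],"twist": 0.026,"claw": 0},{"travel": [1.7,0.02,0],"twist": 0.026,"claw": 0},{"travel": [1.7,0.02,0],"twist": 0.026,"claw": 0},{"travel": [1.7,0.02,0],"twist": 0.026,"claw": 0},{"travel": [1.7,0.02,0],"twist": 0.026,"claw": 0},{"travel": [1.7,0.02,0],"twist": 0.026,"claw": 0},{"travel": [1.7,0.02,0],"twist": 0.026,"claw": 0},{"travel": [1.7,0.02,0],"twist": 0.026,"claw": 0}]'

```text
t: 6.38
tcp_pos: [0.4323, -0.0927, 0.0405]
tcp_rot: [0.001, 0.785, 0.619, 0.0]
wrist_force: [0.4, -0.3, -0.2]
finger_gap: 0.0006
```

```bash
cat > fit.py <<'E'
from h import *
# joint angle & dispenser shift from wrist image: yellow dot, red pointer
def meas(fn):
    d=grab('wrist',fn); f=d['frame']; hsv=cv2.cvtColor(f,cv2.COLOR_BGR2HSV)
    C=np.array([.495,-.1075])
    ym=(hsv[...,0]>20)&(hsv[...,0]<35)&(hsv[...,1]>150)&(hsv[...,2]>60)
    rm=((hsv[...,0]<6)|(hsv[...,0]>174))&(hsv[...,1]>170)&(hsv[...,2]>60)
    for lab,m in(('yel',ym),('red',rm)):
        n,l,s,c=cv2.connectedComponentsWithStats(m.astype(np.uint8))
        for i in range(1,n):
            if s[i,4]<20: continue
            w=pix2w(d,*c[i],.056)[:2]; v=w-C
            if np.hypot(*v)<.09: print(lab,s[i,4],c[i].round(1),w.round(4),'r',round(np.hypot(*v)*1e3,1),'own',round(np.degrees(np.arctan2(v[1],v[0]))+6,1))
E
python3 - <<'E'
from st import *
from fit import *
rel(); meas('w4.png')
E
```

```text
t 6.38 tcp [ 0.4323 -0.0927  0.0405] r 64.4 own ang 172.7 yang+180 own 172.5 F [ 0.4 -0.3 -0.2]
yel 371 [526.6 154. ] [ 0.5225 -0.0603] r 54.7 own 65.8
red 1234 [600.7 243.1] [ 0.5506 -0.1058] r 55.6 own 7.7
```

View pics/w4.png

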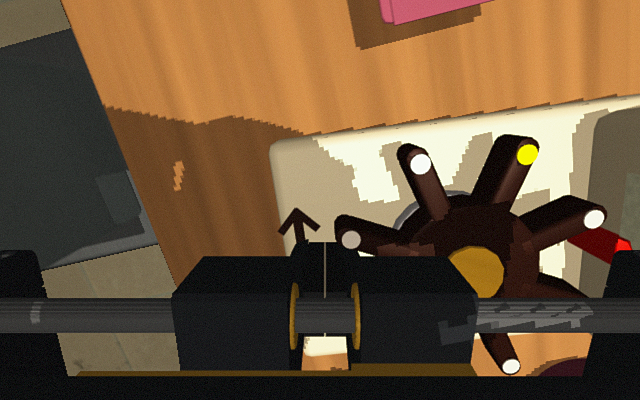

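The yellow dot is at own angle 65.8°, just past half a click, and the force has dropped. I'll finish the first arc and let it rest.

apply_moves --deltas '[{"travel": [1.7,0.02,0],"twist": 0.026,"claw": 0},{"travel": [1.7,0.02,0],"twist": 0.026,"claw": 0},{"travel": [1.7,0.02,0],"twist": 0.026,"claw": 0},{"travel": [1.7,0.02,0],"twist": 0.026,"claw": 0},{"travel": [1.7,0.02,0],"twist": 0.026,"claw": 0},{"travel": [1.7,0.02,0],"twist": 0.026,"claw": 0},{"travel": [1.7,0.02,0],"twist": 0.026,"claw": 0},{"travel": [1.7,0.02,0],"twist": 0.026,"claw": 0},{"travel": [1.7,0.02,0],"twist": 0.026,"claw": 0},{"travel": [1.7,0.02,0],"twist": 0.026,"claw": 0},{"travel": [0,0,0],"twist": 0,"claw": 0},{"travel": [0,0,0],"twist": 0,"claw": 0},{"travel": [0,0,0],"twist": 0,"claw": 0},{"travel": [0,0,0],"twist": 0,"claw": 0},{"travel": [0,0,0],"twist": 0,"claw": 0},{"travel": [0,0,0],"twist": 0,"claw": 0},{"travel": [0,0,0],"twist": 0,"claw": 0},{"travel": [0,0,0],"twist": 0,"claw": 0}]'

```text
t: 7.93
tcp_pos: [0.4378, -0.0767, 0.0397]
tcp_rot: [-0.0, 0.859, 0.512, -0.0]
wrist_force: [-0.2, 0.0, -0.8]
finger_gap: 0.0001
```

```bash
python3 - <<'E'
from st import *
from fit import *
rel(); meas('w5.png')
E
```

```text
t 7.93 tcp [ 0.4378 -0.0767  0.0397] r 65.0 own ang 157.7 yang+180 own 157.6 F [-0.2  0.  -0.8]
yel 368 [540.6 160. ] [ 0.5372 -0.0729] r 54.6 own 45.3
red 1565 [604.1 207.9] [ 0.5539 -0.1043] r 59.0 own 9.2
```

View pics/w5.png

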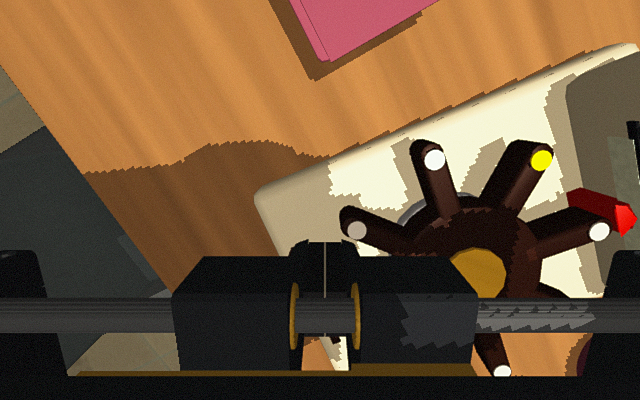

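The dot is at 45.3°, one click short and at rest, with the finger free in the gap. Now the last click.

apply_moves --deltas '[{"travel": [1.7,0.02,0],"twist": 0.026,"claw": 0},{"travel": [1.7,0.02,0],"twist": 0.026,"claw": 0},{"travel": [1.7,0.02,0],"twist": 0.026,"claw": 0},{"travel": [1.7,0.02,0],"twist": 0.026,"claw": 0},{"travel": [1.7,0.02,0],"twist": 0.026,"claw": 0},{"travel": [1.7,0.02,0],"twist": 0.026,"claw": 0},{"travel": [1.7,0.02,0],"twist": 0.026,"claw": 0},{"travel": [1.7,0.02,0],"twist": 0.026,"claw": 0},{"travel": [1.7,0.02,0],"twist": 0.026,"claw": 0},{"travel": [1.7,0.02,0],"twist": 0.026,"claw": 0},{"travel": [1.7,0.02,0],"twist": 0.026,"claw": 0},{"travel": [1.7,0.02,0],"twist": 0.026,"claw": 0},{"travel": [1.7,0.02,0],"twist": 0.026,"claw": 0},{"travel": [1.7,0.02,0],"twist": 0.026,"claw": 0},{"travel": [1.7,0.02,0],"twist": 0.026,"claw": 0},{"travel": [1.7,0.02,0],"twist": 0.026,"claw": 0},{"travel": [1.7,0.02,0],"twist": 0.026,"claw": 0},{"travel": [1.7,0.02,0],"twist": 0.026,"claw": 0}]'

```text
t: 9.48
tcp_pos: [0.458, -0.054, 0.0397]
tcp_rot: [0.0, 0.954, 0.299, -0.0]
wrist_force: [-0.9, 0.0, 1.0]
finger_gap: 0.0006
```

```bash
python3 - <<'E'
from st import *
from fit import *
rel(); meas('w6.png')
E
```

```text
t 9.48 tcp [ 0.458  -0.054   0.0397] r 65.0 own ang 130.6 yang+180 own 130.8 F [-0.9  0.   1. ]
yel 373 [531.2 157.3] [ 0.5473 -0.0917] r 54.6 own 22.9
red 1643 [574.8 155. ] [ 0.5577 -0.1051] r 62.7 own 8.2
```

apply_moves --deltas '[{"travel": [1.7,0.02,0],"twist": 0.026,"claw": 0},{"travel": [1.7,0.02,0],"twist": 0.026,"claw": 0},{"travel": [1.7,0.02,0],"twist": 0.026,"claw": 0},{"travel": [1.7,0.02,0],"twist": 0.026,"claw": 0},{"travel": [1.7,0.02,0],"twist": 0.026,"claw": 0},{"travel": [1.7,0.02,0],"twist": 0.026,"claw": 0},{"travel": [1.7,0.02,0],"twist": 0.026,"claw": 0},{"travel": [1.7,0.02,0],"twist": 0.026,"claw": 0},{"travel": [1.7,0.02,0],"twist": 0.026,"claw": 0},{"travel": [1.7,0.02,0],"twist": 0.026,"claw": 0},{"travel": [1.7,0.02,0],"twist": 0.026,"claw": 0},{"travel": [1.7,0.02,0],"twist": 0.026,"claw": 0},{"travel": [0,0,0],"twist": 0,"claw": 0},{"travel": [0,0,0],"twist": 0,"claw": 0},{"travel": [0,0,0],"twist": 0,"claw": 0}]'

```text
t: 10.78
tcp_pos: [0.4762, -0.0451, 0.0397]
tcp_rot: [-0.0, 0.989, 0.148, -0.0]
wrist_force: [0.6, 0.2, -0.5]
finger_gap: -0.0002
```

```bash
python3 - <<'E'
from st import *
from fit import *
rel(); meas('w7.png')
E
```

```text
t 10.78 tcp [ 0.4762 -0.0451  0.0397] r 65.1 own ang 112.8 yang+180 own 113.0 F [ 0.6  0.2 -0.5]
yel 371 [542.4 162.3] [ 0.5494 -0.1133] r 54.7 own -0.1
yel 33 [358.3 322.2] [ 0.4589 -0.0673] r 54.0 own 137.9
red 1373 [537.9 129.4] [ 0.5604 -0.1057] r 65.4 own 7.5
```

View pics/w7.png

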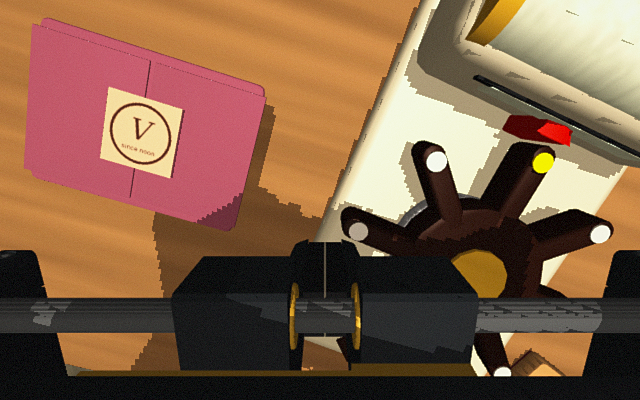

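The dot is at -0.1°, at the pointer. The finger is centred in its gap with no contact force, so I raise it straight up and clear.

apply_moves --deltas '[{"travel": [0,0,-4],"twist": 0,"claw": 0},{"travel": [0,0,-6],"twist": 0,"claw": 0},{"travel": [0,0,-10],"twist": 0,"claw": 0},{"travel": [0,0,-20],"twist": 0,"claw": 0},{"travel": [0,0,-30],"twist": 0,"claw": 0},{"travel": [0,0,-30],"twist": 0,"claw": 0},{"travel": [0,0,-30],"twist": 0,"claw": 0},{"travel": [0,0,-30],"twist": 0,"claw": 0},{"travel": [0,0,-30],"twist": 0,"claw": 0},{"travel": [0,0,-20],"twist": 0,"claw": 0},{"travel": [0,0,0],"twist": 0,"claw": 0},{"travel": [0,0,0],"twist": 0,"claw": 0},{"travel": [0,0,0],"twist": 0,"claw": 0}]'

```text
t: 11.92
tcp_pos: [0.4758, -0.0449, 0.249]
tcp_rot: [-0.0, 0.989, 0.147, -0.001]
wrist_force: [0.7, 0.1, 0.4]
finger_gap: 0.0003
```

```bash
python3 - <<'E'
from st import *
from fit import *
rel(); meas('w8.png')
E
```

```text
t 11.92 tcp [ 0.4758 -0.0449  0.249 ] r 65.5 own ang 113.1 yang+180 own 113.0 F [0.7 0.1 0.4]
yel 65 [410.1 130. ] [ 0.5493 -0.1133] r 54.6 own -0.1
yel 426 [386.6 177.4] [ 0.4967 -0.1072] r 1.7 own 14.6
red 126 [412.7 117.6] [ 0.5614 -0.1114] r 66.5 own 2.7
```

View pics/w8.png

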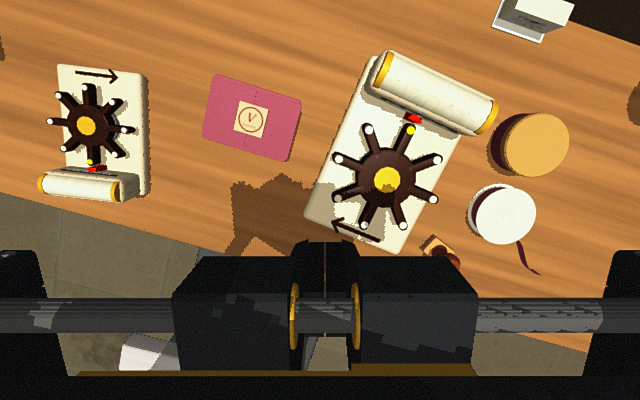

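The yellow dot at (410,130) sits at the red pointer, the hub is where it was (within 2 mm), and the fingers are 0.25 m up and clear.

```bash
python3 -c "
from workcell import ctrl
print(ctrl.sign_off())"
```

```text
the job is handed in; nothing more can be done
None
```

I pushed the click wheel two clicks clockwise with the shut fingertips, and the yellow dot now stops at the red pointer. The job is handed in; it reported no verdict.

- **Start:** the yellow dot was two clicks short of the pointer, joint about -1.571.
- **One click short:** I let the wheel rest for about 0.6 s, with the yellow dot measured at 45.3° and the finger free of the lobes.
- **Final position:** the dot measured -0.1° from the pointer direction, both before and after I withdrew the fingers.
- **Force:** the wrist force stayed at about 2 N or less at every reading. I only read it between moves, so a brief peak could have been missed.
- **Dispenser:** the hub reads within about 2 mm of where it was, which is within calibration error. I did not measure tilt, but it looks upright.
- **Other things:** none looks displaced in the last picture. I did not measure their positions one by one.
- **Fingers:** they are clear, 0.25 m above the bench.
- **Disagreement:** the pointer's angle read 3° to 9° from some viewpoints, against 0° in the first wrist view. I put this down to its sloping sides, because the fitted wheel centre and lobe angles stayed consistent.

The whole run took about 12 s of the 69 s allowed.

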